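# Snap the double filter basket into the portafilter

## Task

Fit the double filter basket (the deep, straight-sided one) into the portafilter that rests in the tamping stand: set it in the mouth, then press it straight down until you feel the retaining spring snap over its bead and its rim sits flush all round. Let off as soon as it snaps; it is thin steel on a soft cushion, so do not lean on it or go on pressing after the click. Leave it released in place, and leave the single basket, the bowl, the creamer and the weight where they stand.

Things in the scene. Friction and masses are not known exactly. Their poses are not given: they have to be found in the camera images.
- basket: Double filter basket, loose, bare steel, standing upright: an open cup 27 mm high, about 60 g. Straight sides 52.4 mm across outside, 50 inside; perforated floor 4 mm above the underside. A round bead 57 mm across runs round the outside, its middle 14.5 mm above the underside; foot bevelled to 45 mm across. Origin: centre of the underside; z up; round about z.
- basket_rim (a point): Centre of the double basket's mouth, level with the top of its flat rim, 27 mm above its underside. The rim is 64 mm across and 2.5 mm thick and overhangs the sides by 6 mm. Axes as the basket's.
- portafilter: Chrome portafilter head with a wooden handle, mouth up in the stand: a cup 64.5 mm across outside, 59.4 inside, 34 deep. Origin: centre of the mouth, level with its top edge, about 93 mm above the granite; z up, y towards the handle. With the basket home, its rim lies on this edge: basket underside 24.5 mm below the mouth, rim top 2.5 above. Side lugs to x = +-40 mm, tops 10 mm below the mouth.
- spring (a point): Centre of the wire retaining spring inside the mouth, 7.6 mm below its edge, with six inward bends. A basket set in stops with its bead on it, underside about 19 mm below the mouth, 5.5 short of home. The push to get it past rises to a peak of about 9 to 17 N, then falls off sharply, to about half or less, as the spring snaps over the bead and draws the basket home.
- cushions (a point): Top of the two soft black silicone cushions, 12 mm thick, that carry the head, 55 mm above the granite below the centre of the mouth. Under a push the whole portafilter sinks straight down on them, some 4 mm for every 10 N, and comes up again when let off; it cannot turn or slide sideways.
- handle_end (a point): End of the portafilter's turned wooden handle, 179 mm from the centre of the mouth and 35 mm below its edge. The handle is up to 29 mm thick and slopes slightly down; its neck's top is 12 mm below the mouth's edge.
- stand: Tamping stand, dark steel, fixed to the granite: a base 125 by 140 mm and 10 high, two uprights under the cushions, and a back wall 62 mm high on the side away from the handle. Origin: on the granite below the centre of the mouth; y towards the handle, z up.
- single: Single filter basket, loose, a bystander: same steel rim 64 mm across, but only 22 mm high and stepping in like a funnel to a narrow foot 36 mm across. Origin: centre of the underside.
- bowl: White porcelain latte bowl, loose, a bystander: 116 mm across, 62 mm high. Origin: centre of the underside.
- creamer: Pewter creamer, loose, a bystander: a small pot-bellied jug 62 mm across and 75 mm high with a handle on its own +y side. Origin: centre of the underside.
- weight: Squat chrome portafilter weight (a palm tamper), loose, a bystander: 49 mm across, 48 mm high, waisted. Origin: centre of the underside.

How it is judged:
On the way, in this order (a step that is already met when the one before it is completed fails the run):
1. the basket has been set in the portafilter's mouth with its bead on the retaining spring, not yet home (horizontal distance between basket and portafilter below 0.003 m and z of basket in the frame of portafilter between -0.0225 and -0.0165 m), for 0.1 s.
2. the spring has snapped over the bead and the basket is home (horizontal distance between basket and portafilter below 0.0025 m and z of basket in the frame of portafilter below -0.0232 m), for 0.1 s.
At the end, for the whole second after the job is handed in: The double basket is snapped home in the portafilter, mouth up: its underside 24.5 mm below the portafilter's mouth (within 1.5 mm), centred within 2.5 mm, square to the mouth within 0.03 rad, at rest, with nothing pressing the portafilter down on its cushions (all of step 2 and z of basket in the frame of portafilter above -0.0262 m and angle between the z axis of basket and the z axis of portafilter, either way round below 0.03 rad and angle between basket's own z axis and vertical below 0.1 rad and z of portafilter in the frame of stand above 0.091 m and linear speed of basket below 0.02 m/s); the robot touches nothing.
It fails at once if the basket or portafilter is leaned on hard: the portafilter sinks more than 8.3 mm on its cushions (about 21 N) (z of portafilter in the frame of stand below 0.0847 m).
It fails at once if pressing goes on after the click: the basket is home and the portafilter is still pushed more than 5.3 mm down on its cushions (about 13 N) (z of basket in the frame of portafilter below -0.0232 m and z of portafilter in the frame of stand below 0.0877 m).
It fails at once if the single basket, the bowl, the creamer or the weight is moved more than 15 mm (distance of any of single, bowl, creamer, weight from where it was at the start of the episode above 0.015 m).
It also fails if it takes over 54 s, if anything falls off the work surface, if the arm or the gripper's body presses on something with over 40 N, if the wrist force passes 120 N, or if a joint passes its speed limit or range.

## Robot

A 7-joint arm with a two-finger parallel gripper is mounted at the origin on the work surface. World frame = base frame: x ahead of the robot, y to its left, z up, the work surface at z = 0. Lengths are in m, angles in rad, forces in N, time in s.
With the tool pointing down it reaches from about 0.425 to 1.025 m from the base axis. Payload 9.4 kg.
Tool frame: the origin (TCP) lies on the centre line of the jaws, within the pads' length; the fingertips stand 11 mm ahead of it and the grasp point (between the pads) lies 8 mm behind it; z points along the fingers, y is the line along which they close (so a half turn about z gives the same grasp; the last joint's range is limited). The gripper opens to 93 mm and grips with 3 to 60 N. Pads are 15 mm wide; open, the fingers measure 128 mm over their backs; the gripper's body (75 mm by 188 mm) begins 65 mm behind the grasp point.
Start: joints at [-1.237, 0.599, -0.003, 1.599, 0.002, 0.943, -0.08], TCP at [0.29, 0.665, 0.23] pointing down, gripper open.
Joint ranges: [-2.57, 2.57], [-0.35, 1.97], [-1.29, 1.29], [0.11, 2.56], [-1.05, 4.19], [0.11, 1.86], [-2.63, 2.63]. Speed limits (rad/s): [2.22, 2.22, 3.01, 3.01, 3.14, 3.14, 3.14].

## Interface

Orientations are given as a 3x3 rotation matrix whose columns are the frame's x, y, z axes.
In Python, from plant import manip gives the robot as it stands. The module is installed in compiled form; this text tells all that it offers.
- The arm moves only by the tool step_arm, never from a script. Its argument "plan" is a list of rows, each an object with "rotation": the turn, a rotation vector about the tool's x, y, z in rad, a list of three; "delta_pos": the shift along the tool's x, y, z in m, a list of three; "gripper": the opening, from -1 (shut) to 1 (fully open), so that 0 is half open. A call has 1 to 12 rows; each row shifts and turns the commanded pose from where the row before left it, along the tool's axes as they then stand; what a row does not reach is not made up. A row lasts 1/8 s, in which the tool goes at most 62.5 mm and 10.7 degrees, less where a joint would pass 70% of its speed; a pose out of reach is approached as far as the arm can. A call is refused whole if a number of a shift passes 0.0625 or a number of a turn 0.188, either way. A call with a gripper value outside its range is refused whole. The fingers move at their own pace and stop on an object; the grip force is fixed at half the most. Time passes only in rows, so rows that do not move let the fingers close. It gives the time, the measured TCP pose, the force, the opening and the grip force at its end, in the units of the state.
- manip.get_obs(): the state, without advancing time (a new reading comes with each control period).
- manip.camera(name): name is "scene" or "side" or "wrist"; returns (picture, depth): 420x560x3 uint8, red, green, blue; 420x560 float32, m along the optical axis (not along the pixel's ray), 0 where there is no reading.
- manip.get_calibration(name): a dict with "camera_matrix" (3x3 intrinsics, pixels), "T" (4x4, takes a point from camera to world coordinates). Camera axes: x right, y down, z forward; pixel columns grow to the right and rows downward; lengths in m; the calibration is good to about 2 mm. A picture is of the moment at which its call begins: read the wrist's pose just before it. get_calibration takes no time and is no camera call; for the wrist camera it gives the pose at the moment of the call.
- manip.hand_in(): hands the job in; it is judged then, once.
Trained networks look in the newest picture that a camera, given by its name, has taken for a name from the list of things; names that differ only in an ending like _2 or _b are one class to them, and where a whole thing is asked for, a point or a joint stands for the part that bears it (a point fixed in the world has none). Each returns a list of dicts, best first, with "score" (0 to 1); they miss things now and then, are a little off and sometimes report something else, mostly with a low value. They report only what shows in the picture. A call takes as long as a camera call.
- manip.look_for(camera, target): "bbox" ([left, top, right, bottom] in pixels, round what is visible of it).
- manip.silhouettes(camera, target): "pixels" (420x560 bool, what is visible of it) and "bbox" ([left, top, right, bottom] in pixels, round what is visible of it).
The state is a dict: "t": time; "joint_positions": joint angles; "joint_vel": joint speeds; "joint_torque": joint torques, N m; "tcp_pos": TCP position; "ee_rot": TCP orientation; "force": force on the tool from outside, world axes, zero at the start; "wrist_torque": the same for the moment, N m; "finger_gap": opening from 0.0 (shut) to 1.0 (fully open); "gripper_force": force on a finger pad.
Only numpy, scipy, OpenCV 4.12 (cv2) and the standard library are available. Lean on these libraries where they do the work, as an engineer would, in place of code of your own. Each camera call takes 0.05 s, during which the arm holds its last target. There are 200 camera calls.

## Working session

There is one attempt and no reset: what is moved stays moved. The work goes in short steps, Python scripts to look and compute and a tool call to move; the robot and the scene stay as the last step left them, time stands still between calls to the robot, and variables do not carry over. Pictures are saved under pics/ and viewed, at most 10 in all, crops included, and the job is handed in when it is done.

Besides the shell and the picture viewer there is one more tool, called as name(argument=value, ...), one argument or row to a line, values as JSON. step_arm: Moves the arm, as the interface text tells. Its arguments: {"type":"object","properties":{"plan":{"type":"array"}},"required":["plan"]}

```bash
mkdir -p pics; cat > h.py <<'E'
import numpy as np, cv2
from plant import manip
def cloud(cam,depth,mask):
    c=manip.get_calibration(cam);K=np.array(c["camera_matrix"]);T=np.array(c["T"])
    v,u=np.nonzero(mask&(depth>0));d=depth[v,u]
    p=np.stack([(u-K[0,2])/K[0,0]*d,(v-K[1,2])/K[1,1]*d,d],1)
    return p@T[:3,:3].T+T[:3,3]
def save(n,im): cv2.imwrite(f"pics/{n}.png",im[:,:,::-1])
E
python3 - <<'E'
from h import *
o=manip.get_obs();print(o["t"],o["tcp_pos"],o["ee_rot"],o["force"],o["finger_gap"])
for cam in("scene","side"):
    im,d=manip.camera(cam);save(cam+"0",im);print(cam,manip.get_calibration(cam)["T"])
    for t in("basket","portafilter","single","bowl","creamer","weight","stand","handle_end"):
        for r in manip.silhouettes(cam,t)[:2]:
            m=r["pixels"]
            p=cloud(cam,d,m)
            if len(p): print(cam,t,round(r["score"],2),r["bbox"],np.percentile(p,[2,50,98],axis=0).round(3).tolist())
E
```

```text
0.0 [0.28934751 0.66428503 0.22877711] [[-9.16861180e-01  3.99205934e-01 -4.45445385e-04]
 [ 3.99206154e-01  9.16860122e-01 -1.40095711e-03]
 [-1.50859283e-04 -1.46230773e-03 -9.99998919e-01]] [ 0.04411285 -0.29436149  0.3092534 ] 0.9991669910170599
scene [[-0.23950575  0.84716343 -0.47429012  1.04007653]
 [ 0.97088653  0.2069476  -0.1206318   0.16146973]
 [-0.00404165 -0.48937389 -0.87206471  0.873649  ]
 [ 0.          0.          0.          1.        ]]
scene portafilter 0.96 [326.1, 171.9, 415.9, 208.1] [[0.438, 0.136, 0.001], [0.503, 0.19, 0.074], [0.55, 0.334, 0.094]]
scene single 0.98 [229.1, 171.6, 253.3, 191.2] [[0.489, -0.105, 0.001], [0.511, -0.079, 0.015], [0.546, -0.046, 0.025]]
scene bowl 0.56 [301.0, 271.5, 358.3, 326.0] [[0.708, 0.139, 0.004], [0.748, 0.192, 0.027], [0.81, 0.241, 0.063]]
scene creamer 0.92 [234.5, 259.3, 265.7, 297.0] [[0.732, -0.008, 0.002], [0.756, 0.022, 0.039], [0.789, 0.053, 0.075]]
scene weight 0.61 [154.9, 243.7, 184.1, 269.2] [[0.732, -0.186, 0.008], [0.755, -0.162, 0.046], [0.771, -0.145, 0.05]]
scene stand 0.81 [305.6, 170.4, 415.8, 229.0] [
[... 983 characters left out ...]
05]]
side bowl 0.88 [255.2, 123.5, 300.6, 163.9] [[0.707, 0.135, 0.002], [0.777, 0.205, 0.036], [0.815, 0.244, 0.063]]
side bowl 0.35 [311.7, 161.6, 334.8, 195.0] [[0.729, -0.013, 0.013], [0.752, 0.019, 0.044], [0.787, 0.047, 0.071]]
side creamer 0.77 [311.6, 159.9, 336.5, 195.3] [[0.729, -0.013, 0.013], [0.753, 0.019, 0.044], [0.787, 0.047, 0.071]]
side weight 0.42 [310.3, 159.0, 334.7, 193.6] [[0.729, -0.013, 0.002], [0.753, 0.019, 0.044], [0.787, 0.049, 0.072]]
side stand 0.59 [157.5, 162.6, 251.8, 237.2] [[0.455, 0.091, 0.0], [0.499, 0.151, 0.039], [0.582, 0.321, 0.091]]
side handle_end 0.83 [156.5, 159.0, 229.3, 206.2] [[0.476, 0.13, 0.001], [0.505, 0.187, 0.072], [0.549, 0.329, 0.093]]
```

```bash
python3 - <<'E'
from h import *
a=cv2.imread("pics/scene0.png")[150:350,60:460];b=cv2.imread("pics/side0.png")[110:410,140:440]
a=cv2.resize(a,(800,400));b=cv2.resize(b,(600,600))
cv2.imwrite("pics/a.png",a);cv2.imwrite("pics/b.png",b)
def circ(p):
    A=np.c_[2*p[:,:2],np.ones(len(p))];s=np.linalg.lstsq(A,(p[:,:2]**2).sum(1),rcond=None)[0]
    return s[:2],np.sqrt(s[2]+s[0]**2+s[1]**2)
for cam in("side","scene"):
    im,d=manip.camera(cam)
    P=cloud(cam,d,np.ones(d.shape,bool))
    for n,c,z0,z1 in(("bask",(.506,-.325),.022,.032),("pf",(.513,.165),.087,.1),("single",(.516,-.075),.019,.027)):
        q=P[(np.hypot(*(P[:,:2]-c).T)<.045)&(P[:,2]>z0)&(P[:,2]<z1)]
        if len(q)>5:
            print(cam,n,len(q),q.min(0).round(4),q.max(0).round(4),circ(q), np.median(q[:,2]))
    # handle
    r=manip.silhouettes(cam,"portafilter")[0];p=cloud(cam,d,r["pixels"]);p=p[(p[:,1]>.215)&(p[:,2]>.05)];print(len(p),np.median(p[p[:,1]<.25],0),np.median(p[p[:,1]>.3],0))
E
```

```text
side bask 294 [ 0.4725 -0.3548  0.022 ] [ 0.5372 -0.2919  0.031 ] (array([ 0.50429657, -0.32394148]), np.float64(0.028563962654724096)) 0.026264448716540434
side pf 151 [0.4849 0.128  0.087 ] [0.5499 0.1937 0.0969] (array([0.51724482, 0.16111301]), np.float64(0.030751007556388325)) 0.09129880153827008
side single 194 [ 0.4843 -0.108   0.0191] [ 0.5489 -0.0447  0.0256] (array([ 0.51668524, -0.07644832]), np.float64(0.02871472380448202)) 0.02128527336006747
399 [0.49901744 0.23233081 0.07634029] [0.48239087 0.31424263 0.07023682]
scene bask 201 [ 0.4722 -0.3539  0.0221] [ 0.5375 -0.2917  0.0312] (array([ 0.50515665, -0.32194782]), np.float64(0.028485978990303733)) 0.027050468865984167
scene pf 194 [0.4842 0.1315 0.0871] [0.5498 0.1948 0.0962] (array([0.51767849, 0.16319432]), np.float64(0.030635317817362423)) 0.09231239678329772
scene single 192 [ 0.4846 -0.1065  0.019 ] [ 0.5492 -0.0434  0.0262] (array([ 0.51733856, -0.07474746]), np.float64(0.028583790202683017)) 0.022439522823886338
592 [0.50925145 0.23431522 0.0777343 ] [0.49474167 0.31866389 0.07197937]
```

View pics/b.png

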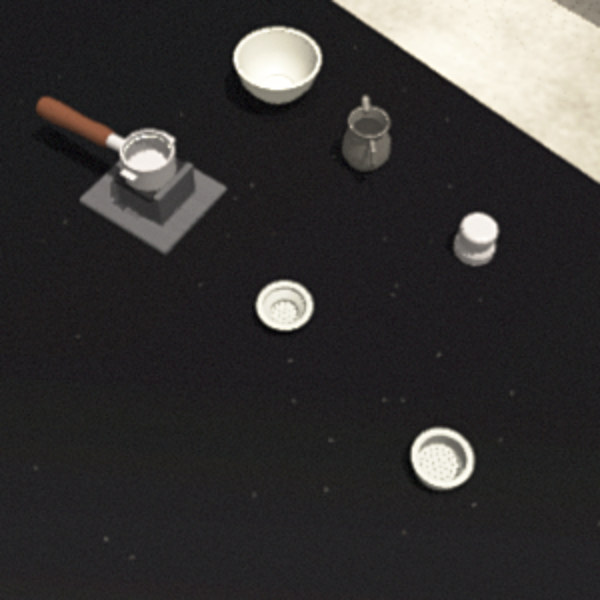

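The side crop shows the double basket at (440,458), the funnel-shaped single at (285,305) and the portafilter at (147,158), with its handle up-left. I'll move over the portafilter first and look with the wrist camera on the way.

step_arm(
  plan=[
    {"rotation": [0, 0, -0.137], "delta_pos": [0, 0, 0], "gripper": 1},
    {"rotation": [0, 0, -0.137], "delta_pos": [0, 0, 0], "gripper": 1},
    {"rotation": [0, 0, -0.137], "delta_pos": [0, 0, 0], "gripper": 1},
    {"rotation": [0, 0, 0], "delta_pos": [-0.025, -0.055, 0], "gripper": 1},
    {"rotation": [0, 0, 0], "delta_pos": [-0.025, -0.055, 0], "gripper": 1},
    {"rotation": [0, 0, 0], "delta_pos": [-0.025, -0.055, 0], "gripper": 1},
    {"rotation": [0, 0, 0], "delta_pos": [-0.025, -0.055, 0], "gripper": 1},
    {"rotation": [0, 0, 0], "delta_pos": [-0.025, -0.055, 0], "gripper": 1},
    {"rotation": [0, 0, 0], "delta_pos": [-0.025, -0.055, 0], "gripper": 1},
    {"rotation": [0, 0, 0], "delta_pos": [-0.025, -0.055, 0], "gripper": 1},
    {"rotation": [0, 0, 0], "delta_pos": [-0.025, -0.055, 0], "gripper": 1},
    {"rotation": [0, 0, 0], "delta_pos": [-0.028, -0.062, 0], "gripper": 1},
  ],
)

```text
t: 2.6
tcp_pos: [0.5162, 0.1661, 0.23]
ee_rot: [[-1.0, -0.001, 0.001], [-0.001, 1.0, 0.0], [-0.001, 0.0, -1.0]]
force: [1.7, 0.7, -0.1]
finger_gap: 1.0
gripper_force: 0.0
```

```bash
cat >> h.py <<'E'
def fit(P,c,R=.045,zlo=None,zhi=None,rad=.032):
    # robust circle of a fixed outer radius: annulus points, via soft least squares on radius of outer edge
    from scipy.optimize import least_squares
    q=P[(np.hypot(*(P[:,:2]-c).T)<R)&(P[:,2]>zlo)&(P[:,2]<zhi)]
    r=least_squares(lambda s:np.hypot(q[:,0]-s[0],q[:,1]-s[1])-s[2],[*c,rad],loss="soft_l1",f_scale=.001).x
    b=(q[:,:2].max(0)+q[:,:2].min(0))/2
    return len(q),r.round(4),b.round(4),(np.ptp(q[:,:2],axis=0)).round(4),np.median(q[:,2]).round(4)
def wrist(n):
    o=manip.get_obs();print(o["t"],o["tcp_pos"].round(4),o["ee_rot"].round(3).tolist(),o["force"].round(2),o["finger_gap"],o["joint_positions"].round(2))
    im,d=manip.camera("wrist");save(n,im);print(manip.get_calibration("wrist")["T"].round(3).tolist())
    return im,d,cloud("wrist",d,np.ones(d.shape,bool))
E
python3 - <<'E'
from h import *
im,d,P=wrist("w1")
for lo in(.08,.089,.091): print(fit(P,(.517,.162),.045,lo,.1))
E
```

```text
2.6 [0.5162 0.1661 0.23  ] [[-1.0, -0.001, 0.001], [-0.001, 1.0, 0.0], [-0.001, 0.0, -1.0]] [ 1.66  0.7  -0.08] 0.9997955222392042 [-0.34  0.38 -0.1   2.01  0.06  0.75  1.1 ]
[[0.009, 0.97, 0.241, 0.453], [1.0, -0.008, -0.006, 0.158], [-0.004, 0.241, -0.971, 0.385], [0.0, 0.0, 0.0, 1.0]]
(1490, array([0.5207, 0.1535, 0.0307]), array([0.5212, 0.1621]), array([0.0802, 0.0811]), np.float64(0.0872))
(665, array([0.5214, 0.1534, 0.0307]), array([0.5216, 0.1534]), array([0.0641, 0.0636]), np.float64(0.0928))
(596, array([0.5216, 0.1534, 0.0308]), array([0.5216, 0.1534]), array([0.0641, 0.0636]), np.float64(0.0929))
```

View pics/w1.png

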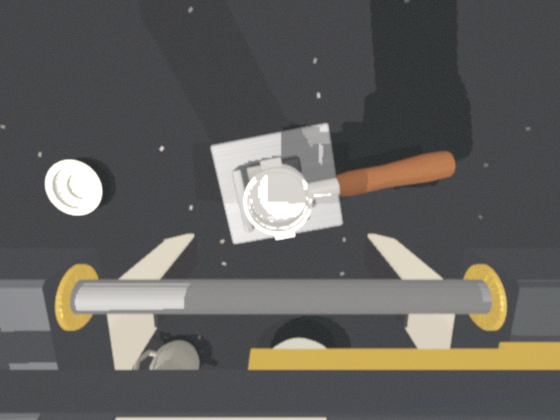

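The wrist view shows the portafilter mouth at about (278,200), with the handle to the right. The arm was still settling when this was taken, so I'll measure again.

```bash
python3 - <<'E'
from h import *
for i in range(2):
    im,d,P=wrist("w2")
    print(fit(P,(.52,.158),.045,.089,.1))
    q=P[(P[:,1]>.28)&(P[:,1]<.32)&(abs(P[:,0]-.49)<.05)&(P[:,2]>.06)];print(np.median(q,0))
E
```

```text
2.65 [0.5194 0.1567 0.2299] [[-1.0, 0.009, 0.002], [0.009, 1.0, -0.004], [-0.002, -0.004, -1.0]] [ 2.04 -6.32 -1.31] 0.9992217567688448 [-0.33  0.38 -0.09  2.01  0.06  0.75  1.1 ]
[[0.01, 0.971, 0.24, 0.452], [1.0, -0.009, -0.004, 0.161], [-0.002, 0.24, -0.971, 0.385], [0.0, 0.0, 0.0, 1.0]]
(656, array([0.5166, 0.1673, 0.0307]), array([0.5171, 0.1675]), array([0.0639, 0.0636]), np.float64(0.0929))
[0.48929466 0.30088026 0.07375658]
2.7 [0.518  0.1603 0.2298] [[-1.0, 0.01, 0.001], [0.01, 1.0, -0.003], [-0.001, -0.003, -1.0]] [-0.73  0.02 -0.27] 0.9980067327142937 [-0.34  0.38 -0.09  2.01  0.06  0.75  1.1 ]
[[0.006, 0.971, 0.24, 0.451], [1.0, -0.006, -0.002, 0.164], [-0.0, 0.24, -0.971, 0.385], [0.0, 0.0, 0.0, 1.0]]
(661, array([0.5167, 0.1675, 0.0307]), array([0.5169, 0.1677]), array([0.0641, 0.0636]), np.float64(0.0929))
[0.48862163 0.30088813 0.07391513]
```

step_arm(
  plan=[
    {"rotation": [0, 0, 0], "delta_pos": [0, -0.06, 0], "gripper": 1},
    {"rotation": [0, 0, 0], "delta_pos": [0, -0.06, 0], "gripper": 1},
    {"rotation": [0, 0, 0], "delta_pos": [0, -0.06, 0], "gripper": 1},
    {"rotation": [0, 0, 0], "delta_pos": [0, -0.06, 0], "gripper": 1},
    {"rotation": [0, 0, 0], "delta_pos": [0, -0.06, 0], "gripper": 1},
    {"rotation": [0, 0, 0], "delta_pos": [0, -0.06, 0], "gripper": 1},
    {"rotation": [0, 0, 0], "delta_pos": [0.004, -0.06, 0], "gripper": 1},
    {"rotation": [0, 0, 0], "delta_pos": [0.008, -0.06, 0.0], "gripper": 1},
    {"rotation": [0, 0, 0], "delta_pos": [0, -0.005, 0.02], "gripper": 1},
    {"rotation": [0, 0, 0], "delta_pos": [0, 0, 0.03], "gripper": 1},
    {"rotation": [0, 0, 0], "delta_pos": [0, 0, 0], "gripper": 1},
    {"rotation": [0, 0, 0], "delta_pos": [0, 0, 0], "gripper": 1},
  ],
)

```text
t: 4.25
tcp_pos: [0.5044, -0.3164, 0.1804]
ee_rot: [[-1.0, -0.002, 0.001], [-0.002, 1.0, -0.0], [-0.001, -0.0, -1.0]]
force: [-0.6, -0.2, -0.5]
finger_gap: 0.998
gripper_force: 0.0
```

```bash
python3 - <<'E'
from h import *
for i in range(2):
    im,d,P=wrist("w3")
    print(fit(P,(.505,-.324),.045,.023,.032))
E
```

```text
4.25 [ 0.5044 -0.3164  0.1804] [[-1.0, -0.002, 0.001], [-0.002, 1.0, -0.0], [-0.001, -0.0, -1.0]] [-0.58 -0.17 -0.46] 0.9980764076855025 [ 0.49  0.5  -0.03  1.95  0.02  0.69  2.01]
[[-0.002, 0.971, 0.24, 0.438], [1.0, 0.002, 0.001, -0.317], [0.0, 0.24, -0.971, 0.336], [0.0, 0.0, 0.0, 1.0]]
(1316, array([ 0.5059, -0.3228,  0.0285]), array([ 0.5062, -0.3227]), array([0.0635, 0.0632]), np.float64(0.0272))
4.3 [ 0.5045 -0.3167  0.1808] [[-1.0, -0.001, 0.001], [-0.001, 1.0, -0.0], [-0.001, -0.0, -1.0]] [0.26 0.05 0.18] 1.0011097291131357 [ 0.49  0.5  -0.03  1.95  0.02  0.69  2.01]
[[-0.001, 0.971, 0.241, 0.438], [1.0, 0.001, 0.0, -0.317], [-0.0, 0.241, -0.971, 0.336], [0.0, 0.0, 0.0, 1.0]]
(1313, array([ 0.5057, -0.3228,  0.0285]), array([ 0.5062, -0.3228]), array([0.0635, 0.0631]), np.float64(0.027))
```

step_arm(
  plan=[
    {"rotation": [0, 0, 0], "delta_pos": [-0.0015, -0.006, 0.03], "gripper": 1},
    {"rotation": [0, 0, 0], "delta_pos": [0, 0, 0.04], "gripper": 1},
    {"rotation": [0, 0, 0], "delta_pos": [0, 0, 0.04], "gripper": 1},
    {"rotation": [0, 0, 0], "delta_pos": [0, 0, 0.025], "gripper": 1},
    {"rotation": [0, 0, 0], "delta_pos": [0, 0, 0.0125], "gripper": 1},
    {"rotation": [0, 0, 0], "delta_pos": [0, 0, 0], "gripper": 1},
    {"rotation": [0, 0, 0], "delta_pos": [0, 0, 0], "gripper": 1},
  ],
)

```text
t: 5.22
tcp_pos: [0.5056, -0.3236, 0.0333]
ee_rot: [[-1.0, -0.0, 0.002], [-0.0, 1.0, -0.001], [-0.002, -0.001, -1.0]]
force: [1.1, -0.4, 0.4]
finger_gap: 1.0
gripper_force: 0.0
```

step_arm(
  plan=[
    {"rotation": [0, 0, 0], "delta_pos": [0, 0, 0], "gripper": 0.2},
    {"rotation": [0, 0, 0], "delta_pos": [0, 0, 0], "gripper": 0.2},
    {"rotation": [0, 0, 0], "delta_pos": [0, 0, 0], "gripper": 0.2},
    {"rotation": [0, 0, 0], "delta_pos": [0, 0, 0], "gripper": 0.2},
  ],
)

```text
t: 5.72
tcp_pos: [0.505, -0.3232, 0.0324]
ee_rot: [[-1.0, -0.0, 0.0], [-0.0, 1.0, -0.0], [-0.0, -0.0, -1.0]]
force: [-0.1, 0.8, 2.9]
finger_gap: 0.67
gripper_force: 30.0
```

step_arm(
  plan=[
    {"rotation": [0, 0, 0], "delta_pos": [0, 0, -0.02], "gripper": 0.2},
    {"rotation": [0, 0, 0], "delta_pos": [0, 0, -0.04], "gripper": 0.2},
    {"rotation": [0, 0, 0], "delta_pos": [0, 0, -0.05], "gripper": 0.2},
    {"rotation": [0, 0, 0], "delta_pos": [0, 0.02, -0.05], "gripper": 0.2},
    {"rotation": [0, 0, 0], "delta_pos": [0, 0.05, -0.03], "gripper": 0.2},
    {"rotation": [0, 0, 0], "delta_pos": [0, 0.06, 0], "gripper": 0.2},
    {"rotation": [0, 0, 0], "delta_pos": [0, 0.06, 0], "gripper": 0.2},
    {"rotation": [0, 0, 0], "delta_pos": [0, 0.06, 0], "gripper": 0.2},
    {"rotation": [0, 0, 0], "delta_pos": [-0.004, 0.06, 0], "gripper": 0.2},
    {"rotation": [0, 0, 0], "delta_pos": [-0.004, 0.06, 0], "gripper": 0.2},
    {"rotation": [0, 0, 0], "delta_pos": [-0.004, 0.06, 0], "gripper": 0.2},
    {"rotation": [0, 0, 0], "delta_pos": [0, 0.04, 0], "gripper": 0.2},
  ],
)

```text
t: 7.22
tcp_pos: [0.5166, 0.1499, 0.2221]
ee_rot: [[-1.0, -0.003, 0.0], [-0.003, 1.0, 0.001], [-0.0, 0.001, -1.0]]
force: [-0.5, -0.6, -1.7]
finger_gap: 0.668
gripper_force: 30.0
```

step_arm(
  plan=[
    {"rotation": [0, 0, 0], "delta_pos": [0, 0.015, 0], "gripper": 0.2},
    {"rotation": [0, 0, 0], "delta_pos": [0, 0, 0], "gripper": 0.2},
    {"rotation": [0, 0, 0], "delta_pos": [0, 0, 0], "gripper": 0.2},
    {"rotation": [0, 0, 0], "delta_pos": [0, 0, 0], "gripper": 0.2},
  ],
)

```text
t: 7.72
tcp_pos: [0.517, 0.16, 0.2222]
ee_rot: [[-1.0, 0.002, -0.0], [0.002, 1.0, -0.001], [0.0, -0.001, -1.0]]
force: [-0.7, 0.0, -0.3]
finger_gap: 0.673
gripper_force: 30.0
```

```bash
python3 - <<'E'
from h import *
im,d,P=wrist("w4")
o=manip.get_obs();t=o["tcp_pos"]
print(fit(P,(.517,.163),.045,.0895,.1))
for rng in((-.02,.004),(-.006,.004),(-.004,.003)):
    c=t[2]-.006
    try: print(fit(P,t[:2],.05,t[2]+rng[0],t[2]+rng[1]))
    except Exception as e: print(e)
for cam in("scene","side"):
    im2,d2=manip.camera(cam);Q=cloud(cam,d2,np.ones(d2.shape,bool))
    save(cam+"4",im2)
    q=Q[np.hypot(*(Q[:,:2]-t[:2]).T)<.06];
    print(cam,np.histogram(q[:,2],bins=np.arange(.08,.24,.01))[0])
E
```

```text
7.725 [0.517  0.16   0.2222] [[-1.0, 0.002, -0.0], [0.002, 1.0, -0.001], [0.0, -0.001, -1.0]] [-0.67  0.04 -0.3 ] 0.6726317610502179 [-0.35  0.39 -0.08  2.03  0.05  0.73  1.11]
[[0.002, 0.971, 0.239, 0.451], [1.0, -0.002, -0.0, 0.16], [0.0, 0.239, -0.971, 0.377], [0.0, 0.0, 0.0, 1.0]]
(343, array([0.518 , 0.1638, 0.0307]), array([0.5051, 0.1641]), array([0.0378, 0.0636]), np.float64(0.093))
(4039, array([0.5159, 0.1603, 0.0281]), array([0.5124, 0.1604]), array([0.0534, 0.0903]), np.float64(0.2167))
(2756, array([0.5183, 0.1603, 0.0296]), array([0.509 , 0.1604]), array([0.0465, 0.0903]), np.float64(0.2171))
(438, array([0.5054, 0.1602, 0.0349]), array([0.5081, 0.1604]), array([0.0426, 0.0903]), np.float64(0.2216))
scene [186 144   0   0   0   0   0   0   0   0   0 313 121 350  54]
side [181 100   0   0   0   0   0   0   0   0   1 180  83 145  62]
```

View pics/w4.png

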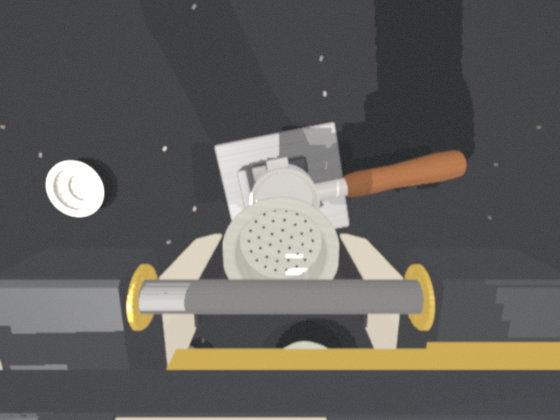

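The wrist view shows the basket held upright between the pads at (280,250), with the portafilter mouth behind it at (285,195). Now I'll measure both front edges and arcs in the same frame.

```bash
python3 - <<'E'
from h import *
from scipy.optimize import least_squares
im,d,P=wrist("w5")
t=manip.get_obs()["tcp_pos"]
def arc(P,c,z0,z1,R,ymax):
    q=P[(np.hypot(*(P[:,:2]-c).T)<.045)&(P[:,2]>z0)&(P[:,2]<z1)&(abs(P[:,1]-c[1])<ymax)]
    # outermost point per angular bin
    a=np.arctan2(q[:,1]-c[1],c[0]-q[:,0]);r=np.hypot(q[:,0]-c[0],q[:,1]-c[1])
    e=[]
    for b in np.arange(-1.2,1.2,.08):
        m=(a>=b)&(a<b+.08)
        if m.sum()>2:
            i=np.where(m)[0][np.argmax(r[m])];e.append(q[i])
    e=np.array(e)
    s=least_squares(lambda s:np.hypot(e[:,0]-s[0],e[:,1]-s[1])-R,c,loss="soft_l1",f_scale=.0005)
    print(len(e),s.x.round(4),np.abs(s.fun).mean().round(5),e.mean(0).round(4), "minx",q[:,0].min().round(4),"z",np.median(q[:,2]))
    return e
arc(P,np.array([.518,.164]),.0895,.1,.032,.05)
q=P[(abs(P[:,1]-t[1])<.01)&(P[:,0]<t[0]-.02)&(P[:,0]>t[0]-.04)&(P[:,2]>.15)]
i=np.argsort(q[:,0]);print(q[i][::max(1,len(i)//15)].round(4).tolist())
e=arc(P,np.array([t[0]+.0007,t[1]]),t[2]-.011,t[2]-.001,.0318,.021)
# tilt of rim: plane
q=P[(abs(P[:,1]-t[1])<.024)&(P[:,0]<t[0]+.02)&(abs(P[:,2]-(t[2]-.0055))<.004)&(np.hypot(*(P[:,:2]-t[:2]).T)>.026)]
print(len(q),np.linalg.lstsq(np.c_[q[:,:2]-t[:2],np.ones(len(q))],q[:,2],rcond=None)[0])
E
```

```text
7.875 [0.517  0.1608 0.2222] [[-1.0, 0.001, 0.0], [0.001, 1.0, -0.0], [-0.0, -0.0, -1.0]] [-0.3  -0.57 -0.54] 0.6711058532362901 [-0.35  0.39 -0.08  2.02  0.05  0.73  1.11]
[[0.001, 0.971, 0.239, 0.451], [1.0, -0.001, 0.0, 0.161], [0.001, 0.239, -0.971, 0.377], [0.0, 0.0, 0.0, 1.0]]
30 [0.5182 0.1637] 0.00011 [0.4933 0.1638 0.0924] minx 0.4861 z 0.09300819233584406
[[0.4849, 0.1649, 0.3103], [0.4863, 0.157, 0.3106], [0.4873, 0.166, 0.3115], [0.4886, 0.1668, 0.3128], [0.4901, 0.1533, 0.3135], [0.4922, 0.1609, 0.2159], [0.4931, 0.1541, 0.2166], [0.4934, 0.1532, 0.3291], [0.4935, 0.1561, 0.3329], [0.4937, 0.1678, 0.3344], [0.4939, 0.1527, 0.3301], [0.4941, 0.1617, 0.3257], [0.4944, 0.1631, 0.3294], [0.4946, 0.1579, 0.3256], [0.4949, 0.1668, 0.3219], [0.4959, 0.158, 0.3238]]
24 [0.5176 0.1609] 0.00081 [0.4907 0.1612 0.2164] minx 0.4857 z 0.21668863420877932
1177 [0.00204563 0.00138574 0.21675104]
```

step_arm(
  plan=[
    {"rotation": [0, 0, 0], "delta_pos": [-0.0006, 0.0028, 0.02], "gripper": 0.2},
    {"rotation": [0, 0, 0], "delta_pos": [0, 0, 0.03], "gripper": 0.2},
    {"rotation": [0, 0, 0], "delta_pos": [0, 0, 0.03], "gripper": 0.2},
    {"rotation": [0, 0, 0], "delta_pos": [0, 0, 0], "gripper": 0.2},
    {"rotation": [0, 0, 0], "delta_pos": [0, 0, 0], "gripper": 0.2},
    {"rotation": [0, 0, 0], "delta_pos": [0, 0, 0], "gripper": 0.2},
  ],
)

```text
t: 8.68
tcp_pos: [0.5181, 0.1648, 0.1434]
ee_rot: [[-1.0, -0.0, 0.002], [-0.0, 1.0, 0.001], [-0.002, 0.001, -1.0]]
force: [-0.0, -0.2, -0.8]
finger_gap: 0.671
gripper_force: 30.0
```

```bash
python3 - <<'E'
from h import *
from scipy.optimize import least_squares
t=manip.get_obs()["tcp_pos"]
def arc(P,c,z0,z1,R,ymax,v):
    q=P[(np.hypot(*(P[:,:2]-c).T)<.04)&(P[:,2]>z0)&(P[:,2]<z1)]
    x=q[:,:2]-c;w=np.array([-v[1],v[0]]);al=x@v;ac=x@w
    a=np.arctan2(ac,al);r=np.hypot(*x.T);e=[]
    for b in np.arange(-1.1,1.1,.08):
        m=(a>=b)&(a<b+.08)
        if m.sum()>2: e.append(q[np.where(m)[0][np.argmax(r[m])]])
    e=np.array(e);e=e[abs(e[:,1]-c[1])<ymax]
    s=least_squares(lambda s:np.hypot(e[:,0]-s[0],e[:,1]-s[1])-R,c,loss="soft_l1",f_scale=.0005)
    print(len(e),s.x.round(4),np.abs(s.fun).mean().round(5))
for cam in("wrist","scene","side"):
    im,d=manip.camera(cam);P=cloud(cam,d,np.ones(d.shape,bool));save(cam+"6",im)
    v=np.array(manip.get_calibration(cam)["T"])[:2,3]-[.518,.164];v/=np.linalg.norm(v);print(cam,v)
    for a in((np.array([.518,.1637]),.0895,.098,.032,.05,v),(t[:2],t[2]-.0095,t[2]-.001,.0318,.021,v)):
        try: arc(P,*a)
        except Exception as ex: print("fail",ex)
o=manip.get_obs();print(o["tcp_pos"],o["force"],o["finger_gap"])
b=cv2.imread("pics/side6.png")[110:260,120:320];cv2.imwrite("pics/b6.png",cv2.resize(b,(800,600),interpolation=cv2.INTER_CUBIC))
E
```

```text
wrist [-0.99997172  0.00752013]
28 [0.5179 0.1634] 7e-05
18 [0.5186 0.1647] 6e-05
scene [ 0.99998826 -0.00484649]
6 [0.5166 0.1637] 0.00027
18 [0.5178 0.1642] 0.00082
side [-0.55008327 -0.83510981]
4 [0.5167 0.1605] 0.00038
4 [0.5146 0.1696] 0.0008
[0.51786434 0.1646636  0.1430019 ] [ 0.19272759  0.41232525 -0.72287207] 0.6724417938169244
```

View pics/b6.png

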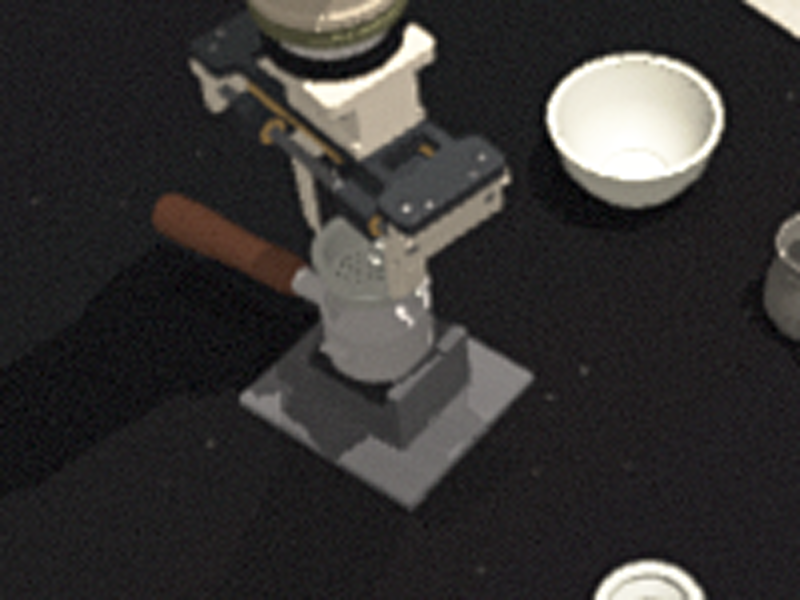

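The side crop shows the basket just above the mouth at (365,265), upright in the fingers. The wrist view asks for a correction of −0.7 mm in x and −1.3 mm in y.

step_arm(
  plan=[
    {"rotation": [0, 0, 0], "delta_pos": [0.0007, -0.0013, 0.005], "gripper": 0.2},
    {"rotation": [0, 0, 0], "delta_pos": [0, 0, 0.01], "gripper": 0.2},
    {"rotation": [0, 0, 0], "delta_pos": [0, 0, 0.01], "gripper": 0.2},
    {"rotation": [0, 0, 0], "delta_pos": [0, 0, 0.003], "gripper": 0.2},
    {"rotation": [0, 0, 0], "delta_pos": [0, 0, 0], "gripper": 0.2},
    {"rotation": [0, 0, 0], "delta_pos": [0, 0, 0], "gripper": 0.2},
  ],
)

```text
t: 9.57
tcp_pos: [0.5169, 0.1633, 0.1142]
ee_rot: [[-1.0, -0.0, 0.0], [-0.0, 1.0, 0.0], [-0.0, 0.0, -1.0]]
force: [-0.1, -0.1, 0.4]
finger_gap: 0.67
gripper_force: 30.0
```

step_arm(
  plan=[
    {"rotation": [0, 0, 0], "delta_pos": [0, 0, 0.002], "gripper": 0.2},
    {"rotation": [0, 0, 0], "delta_pos": [0, 0, 0.002], "gripper": 0.2},
    {"rotation": [0, 0, 0], "delta_pos": [0, 0, 0.0015], "gripper": 0.2},
    {"rotation": [0, 0, 0], "delta_pos": [0, 0, 0], "gripper": 0.2},
  ],
)

```text
t: 10.07
tcp_pos: [0.5167, 0.1633, 0.1085]
ee_rot: [[-1.0, -0.0, -0.0], [-0.0, 1.0, -0.0], [0.0, -0.0, -1.0]]
force: [-0.6, -0.5, -0.6]
finger_gap: 0.668
gripper_force: 30.0
```

step_arm(
  plan=[
    {"rotation": [0, 0, 0], "delta_pos": [0, 0, 0.0015], "gripper": 0.2},
    {"rotation": [0, 0, 0], "delta_pos": [0, 0, 0], "gripper": 0.2},
    {"rotation": [0, 0, 0], "delta_pos": [0, 0, 0], "gripper": 0.2},
  ],
)

```text
t: 10.45
tcp_pos: [0.5168, 0.1632, 0.1071]
ee_rot: [[-1.0, -0.0, 0.0], [-0.0, 1.0, -0.0], [-0.0, -0.0, -1.0]]
force: [0.2, -0.7, -0.1]
finger_gap: 0.675
gripper_force: 30.0
```

```bash
python3 - <<'E'
from h import *
im,d,P=wrist("w7")
t=manip.get_obs()["tcp_pos"]
q=P[(abs(P[:,1]-t[1])<.02)&(P[:,0]<t[0]-.015)&(P[:,0]>t[0]-.045)&(P[:,2]>.08)&(P[:,2]<.12)]
print(np.histogram(q[:,2],bins=np.arange(.08,.112,.001)))
E
```

```text
10.45 [0.5168 0.1632 0.1071] [[-1.0, -0.0, 0.0], [-0.0, 1.0, -0.0], [-0.0, -0.0, -1.0]] [ 0.22 -0.71 -0.13] 0.6751933758458147 [-0.36  0.56 -0.07  2.12  0.08  0.46  1.08]
[[-0.0, 0.971, 0.239, 0.451], [1.0, 0.0, 0.001, 0.163], [0.001, 0.239, -0.971, 0.262], [0.0, 0.0, 0.0, 1.0]]
(array([ 21,  68, 226, 237,  54,  19,  27,  27,  16,  22,  27,  28,  65,
        64,   5,   0,   0,   0,   0,  22, 187, 592, 334,  15,   1,   0,
         0,   0,   0,   0,   0]), array([0.08 , 0.081, 0.082, 0.083, 0.084, 0.085, 0.086, 0.087, 0.088,
       0.089, 0.09 , 0.091, 0.092, 0.093, 0.094, 0.095, 0.096, 0.097,
       0.098, 0.099, 0.1  , 0.101, 0.102, 0.103, 0.104, 0.105, 0.106,
       0.107, 0.108, 0.109, 0.11 , 0.111]))
```

The rim is about 8.8 mm above the edge, within 1 mm of resting on the spring, so I'll release it and back off.

step_arm(
  plan=[
    {"rotation": [0, 0, 0], "delta_pos": [0, 0, 0.0005], "gripper": 0.2},
    {"rotation": [0, 0, 0], "delta_pos": [0, 0, 0], "gripper": 0.6},
    {"rotation": [0, 0, 0], "delta_pos": [0, 0, 0], "gripper": 0.6},
    {"rotation": [0, 0, 0], "delta_pos": [0, 0, 0], "gripper": 0.6},
    {"rotation": [0, 0, 0], "delta_pos": [0, 0, -0.015], "gripper": 0.6},
    {"rotation": [0, 0, 0], "delta_pos": [0, 0, -0.035], "gripper": 0.6},
    {"rotation": [0, 0, 0], "delta_pos": [0, 0, 0], "gripper": 0.6},
    {"rotation": [0, 0, 0], "delta_pos": [0, 0, 0], "gripper": 0.6},
    {"rotation": [0, 0, 0], "delta_pos": [0, 0, 0], "gripper": 0.6},
  ],
)

```text
t: 11.62
tcp_pos: [0.5164, 0.1631, 0.1561]
ee_rot: [[-1.0, -0.0, -0.001], [-0.0, 1.0, -0.0], [0.001, -0.0, -1.0]]
force: [1.0, -0.3, 0.1]
finger_gap: 0.802
gripper_force: 0.0
```

```bash
cat >> h.py <<'E'
def rim(n):
    im,d,P=wrist(n)
    c=np.array([.5175,.1635])
    r=np.hypot(*(P[:,:2]-c).T);q=P[(r<.034)&(r>.024)&(P[:,2]>.09)&(P[:,2]<.11)]
    print("rim",len(q),np.median(q[:,2]),q[:,:2].min(0).round(4),q[:,:2].max(0).round(4))
    k=abs(q[:,2]-np.median(q[:,2]))<.004;q=q[k]
    print("plane",np.linalg.lstsq(np.c_[q[:,:2]-c,np.ones(len(q))],q[:,2],rcond=None)[0].round(4))
    return im
E
python3 - <<'E'
from h import *
rim("w8")
E
```

```text
11.625 [0.5164 0.1631 0.1561] [[-1.0, -0.0, -0.001], [-0.0, 1.0, -0.0], [0.001, -0.0, -1.0]] [ 0.96 -0.26  0.08] 0.8020384728258505 [-0.36  0.48 -0.08  2.09  0.07  0.58  1.09]
[[-0.0, 0.971, 0.238, 0.45], [1.0, 0.0, 0.0, 0.163], [0.0, 0.238, -0.971, 0.311], [0.0, 0.0, 0.0, 1.0]]
rim 3057 0.10016590320878038 [0.486  0.1314] [0.5499 0.195 ]
plane [-0.0233 -0.0049  0.1002]
```

View pics/w8.png

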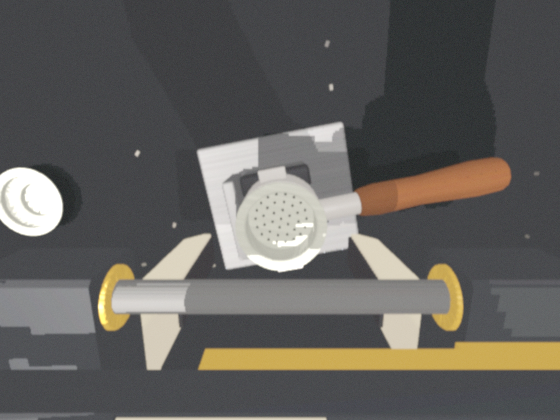

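The basket sits on the spring at (282,222): rim at z≈0.1002, centre about (0.518, 0.163), nearly level. Next I'll put both fingertips over the rim, about 53 mm apart.

step_arm(
  plan=[
    {"rotation": [0, 0, 0], "delta_pos": [-0.001, 0, 0.01], "gripper": 0.14},
    {"rotation": [0, 0, 0], "delta_pos": [0, 0, 0.01], "gripper": 0.14},
    {"rotation": [0, 0, 0], "delta_pos": [0, 0, 0.01], "gripper": 0.14},
    {"rotation": [0, 0, 0], "delta_pos": [0, 0, 0.01], "gripper": 0.14},
    {"rotation": [0, 0, 0], "delta_pos": [0, 0, 0], "gripper": 0.14},
    {"rotation": [0, 0, 0], "delta_pos": [0, 0, 0], "gripper": 0.14},
    {"rotation": [0, 0, 0], "delta_pos": [0, 0, 0], "gripper": 0.14},
  ],
)

```text
t: 12.55
tcp_pos: [0.5179, 0.1633, 0.117]
ee_rot: [[-1.0, -0.0, 0.001], [-0.0, 1.0, 0.0], [-0.001, 0.0, -1.0]]
force: [-0.3, -0.0, -0.7]
finger_gap: 0.57
gripper_force: 0.0
```

step_arm(
  plan=[
    {"rotation": [0, 0, 0], "delta_pos": [0, 0, 0.003], "gripper": 0.14},
    {"rotation": [0, 0, 0], "delta_pos": [0, 0, 0], "gripper": 0.14},
    {"rotation": [0, 0, 0], "delta_pos": [0, 0, 0], "gripper": 0.14},
  ],
)

```text
t: 12.92
tcp_pos: [0.5178, 0.1633, 0.1137]
ee_rot: [[-1.0, -0.0, 0.0], [-0.0, 1.0, 0.0], [-0.0, 0.0, -1.0]]
force: [0.4, -1.3, 0.5]
finger_gap: 0.572
gripper_force: 0.0
```

step_arm(
  plan=[
    {"rotation": [0, 0, 0], "delta_pos": [0, 0, 0.0015], "gripper": 0.14},
    {"rotation": [0, 0, 0], "delta_pos": [0, 0, 0], "gripper": 0.14},
    {"rotation": [0, 0, 0], "delta_pos": [0, 0, 0], "gripper": 0.14},
  ],
)

```text
t: 13.3
tcp_pos: [0.5178, 0.1633, 0.1121]
ee_rot: [[-1.0, -0.0, 0.0], [-0.0, 1.0, -0.0], [-0.0, -0.0, -1.0]]
force: [0.7, -0.4, 0.2]
finger_gap: 0.57
gripper_force: 0.0
```

step_arm(
  plan=[
    {"rotation": [0, 0, 0], "delta_pos": [0, 0, 0.0015], "gripper": 0.14},
    {"rotation": [0, 0, 0], "delta_pos": [0, 0, 0], "gripper": 0.14},
    {"rotation": [0, 0, 0], "delta_pos": [0, 0, 0], "gripper": 0.14},
  ],
)

```text
t: 13.68
tcp_pos: [0.5178, 0.1633, 0.1107]
ee_rot: [[-1.0, -0.0, 0.0], [-0.0, 1.0, 0.0], [-0.0, 0.0, -1.0]]
force: [0.1, 0.2, 2.1]
finger_gap: 0.57
gripper_force: 1.4
```

step_arm(
  plan=[
    {"rotation": [0, 0, 0], "delta_pos": [0, 0, 0.0015], "gripper": 0.14},
    {"rotation": [0, 0, 0], "delta_pos": [0, 0, 0], "gripper": 0.14},
    {"rotation": [0, 0, 0], "delta_pos": [0, 0, 0], "gripper": 0.14},
  ],
)

```text
t: 14.05
tcp_pos: [0.5179, 0.1633, 0.1093]
ee_rot: [[-1.0, -0.0, 0.0], [-0.0, 1.0, 0.0], [-0.0, 0.0, -1.0]]
force: [-1.1, 0.3, 6.4]
finger_gap: 0.568
gripper_force: 2.9
```

step_arm(
  plan=[
    {"rotation": [0, 0, 0], "delta_pos": [0, 0, 0.001], "gripper": 0.14},
    {"rotation": [0, 0, 0], "delta_pos": [0, 0, 0], "gripper": 0.14},
    {"rotation": [0, 0, 0], "delta_pos": [0, 0, 0], "gripper": 0.14},
  ],
)

```text
t: 14.42
tcp_pos: [0.5179, 0.1634, 0.1085]
ee_rot: [[-1.0, -0.0, 0.001], [-0.0, 1.0, 0.0], [-0.001, 0.0, -1.0]]
force: [-1.5, -2.0, 7.1]
finger_gap: 0.571
gripper_force: 3.8
```

step_arm(
  plan=[
    {"rotation": [0, 0, 0], "delta_pos": [0, 0, 0.001], "gripper": 0.14},
    {"rotation": [0, 0, 0], "delta_pos": [0, 0, 0], "gripper": 0.14},
    {"rotation": [0, 0, 0], "delta_pos": [0, 0, 0], "gripper": 0.14},
  ],
)

```text
t: 14.8
tcp_pos: [0.518, 0.1634, 0.1076]
ee_rot: [[-1.0, -0.0, 0.001], [-0.0, 1.0, 0.0], [-0.001, 0.0, -1.0]]
force: [-1.3, -0.6, 8.6]
finger_gap: 0.571
gripper_force: 4.7
```

step_arm(
  plan=[
    {"rotation": [0, 0, 0], "delta_pos": [0, 0, 0.001], "gripper": 0.14},
    {"rotation": [0, 0, 0], "delta_pos": [0, 0, 0], "gripper": 0.14},
    {"rotation": [0, 0, 0], "delta_pos": [0, 0, 0], "gripper": 0.14},
  ],
)

```text
t: 15.18
tcp_pos: [0.5181, 0.1634, 0.1067]
ee_rot: [[-1.0, -0.0, 0.001], [-0.0, 1.0, 0.0], [-0.001, 0.0, -1.0]]
force: [-2.3, -1.0, 11.7]
finger_gap: 0.574
gripper_force: 5.5
```

step_arm(
  plan=[
    {"rotation": [0, 0, 0], "delta_pos": [0, 0, 0.001], "gripper": 0.14},
    {"rotation": [0, 0, 0], "delta_pos": [0, 0, 0], "gripper": 0.14},
    {"rotation": [0, 0, 0], "delta_pos": [0, 0, 0], "gripper": 0.14},
  ],
)

```text
t: 15.55
tcp_pos: [0.5182, 0.1635, 0.1059]
ee_rot: [[-1.0, -0.0, 0.001], [-0.0, 1.0, 0.0], [-0.001, 0.0, -1.0]]
force: [-2.0, -0.7, 11.7]
finger_gap: 0.571
gripper_force: 6.1
```

step_arm(
  plan=[
    {"rotation": [0, 0, 0], "delta_pos": [0, 0, 0.001], "gripper": 0.14},
    {"rotation": [0, 0, 0], "delta_pos": [0, 0, 0], "gripper": 0.14},
    {"rotation": [0, 0, 0], "delta_pos": [0, 0, 0], "gripper": 0.14},
  ],
)

```text
t: 15.92
tcp_pos: [0.5182, 0.1634, 0.1044]
ee_rot: [[-1.0, -0.0, 0.001], [-0.0, 1.0, 0.0], [-0.001, 0.0, -1.0]]
force: [-0.6, 0.2, 5.8]
finger_gap: 0.567
gripper_force: 2.7
```

The force fell from about 12 N to 5.5 N, which is the snap. I'll let off and check.

step_arm(
  plan=[
    {"rotation": [0, 0, 0], "delta_pos": [0, 0, -0.004], "gripper": 0.14},
    {"rotation": [0, 0, 0], "delta_pos": [0, 0, -0.02], "gripper": 0.14},
    {"rotation": [0, 0, 0], "delta_pos": [0, 0, -0.03], "gripper": 0.6},
    {"rotation": [0, 0, 0], "delta_pos": [0, 0, 0], "gripper": 0.6},
    {"rotation": [0, 0, 0], "delta_pos": [0, 0, 0], "gripper": 0.6},
    {"rotation": [0, 0, 0], "delta_pos": [0, 0, 0], "gripper": 0.6},
  ],
)

```text
t: 16.68
tcp_pos: [0.5172, 0.1631, 0.1572]
ee_rot: [[-1.0, -0.0, -0.001], [-0.0, 1.0, -0.001], [0.001, -0.001, -1.0]]
force: [-0.9, -0.1, -0.4]
finger_gap: 0.799
gripper_force: 0.0
```

```bash
python3 - <<'E'
from h import *
im=rim("w9")
cv2.imwrite("pics/w9c.png",cv2.resize(im[130:290,180:380,::-1],(750,600),interpolation=cv2.INTER_CUBIC))
E
```

```text
16.675 [0.5172 0.1631 0.1572] [[-1.0, -0.0, -0.001], [-0.0, 1.0, -0.001], [0.001, -0.001, -1.0]] [-0.93 -0.06 -0.37] 0.7988967591807026 [-0.35  0.48 -0.08  2.08  0.07  0.58  1.09]
[[-0.0, 0.971, 0.238, 0.451], [1.0, 0.0, 0.0, 0.163], [0.0, 0.238, -0.971, 0.312], [0.0, 0.0, 0.0, 1.0]]
rim 2652 0.09507515197314641 [0.4861 0.1317] [0.5508 0.1952]
plane [-0.0032  0.0008  0.095 ]
```

View pics/w9c.png

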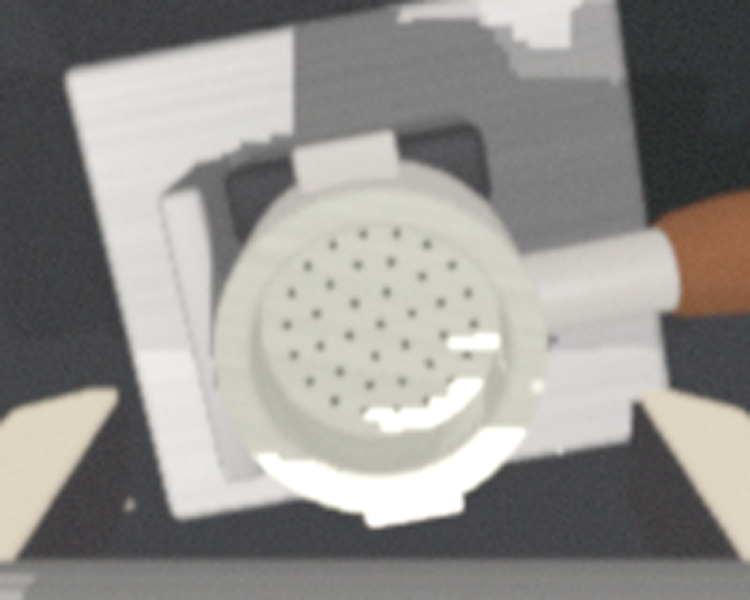

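The crop shows the rim at (380,335) lying level on the mouth. Its top is at z≈0.095 against an expected 0.0955, the tilt is 0.003 rad, and nothing is touching it, so I'll hand in.

```bash
python3 -c "
from plant import manip
print(manip.hand_in())"
```

```text
the job is handed in; nothing more can be done
None
```

The double basket snapped home at about 12 N and sits flush in the portafilter (rim top at 95 mm, tilt about 0.003 rad), released, and the job is handed in; the hand-in returned no verdict.

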